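Pack the reagent caddy

TASK

Pack the grey caddy for the next analysis: stand the taller white bottle in the compartment between the little flask and the beaker, the small white bottle in the compartment directly to the right of the flask and the amber bottle in the one directly to the right of the beaker (right as the robot sees it, facing the bench), all upright, and cover the beaker with the flat glass dish, centred on its rim. Leave the flask and the beaker standing in their compartments, and do not disturb the timer, the tape or the crucible.

Things in the scene. Friction and masses are not known exactly. Their poses are not given: they have to be found in the camera images.
- caddy: grey open caddy, fixed, 208 (x) x 140 (y) x 26 mm high, turned -12 to +3 degrees; origin at the centre of its underside. Walls and floor 4 mm thick. 3 rows of 2 square compartments, 64 mm inside: in its frame their centres are at x = +68 (far from the robot), 0 or -68 mm (near), y = +34 (left column) or -34 mm (right column). Grip lugs stand 11 mm out at its near and far ends
- flask: small clear volumetric flask with a red stopper, 41 mm wide bulb, thin neck, 110 mm tall; stands in the near or the far compartment of the caddy's left column; origin at the centre of its underside, z up
- beaker: clear glass beaker, 45 mm wide (48 mm over its spout), 58 mm tall, open on top; stands in the other end compartment of the left column; origin at the centre of its underside (the middle of its mouth is straight above), z up
- tall_bottle_mid (a point): the taller white bottle with a white ribbed screw cap: body 48 mm diameter up to 76 mm, cap 36 mm diameter above that, 106 mm tall in all. Point on its axis, 53 mm above its underside, z up. Round, so any grasp direction will do
- small_bottle_mid (a point): the small white bottle with a white ribbed screw cap: body 38 mm diameter up to 54 mm, cap 30 mm diameter above that, 76 mm tall in all. Point on its axis, 38 mm above its underside, z up
- amber_bottle_mid (a point): the amber-brown bottle with a black ribbed screw cap: body 42 mm diameter up to 63 mm, cap 32 mm diameter above that, 90 mm tall in all. Point on its axis, 45 mm above its underside, z up
- dish_mid (a point): clear round glass dish lying flat on the bench, 62 mm diameter, 15 mm high. Point at its centre, 7.5 mm above its underside, z up. It goes, the same way up, on the beaker's rim
- timer: bystander: square pale bench timer, 66 x 66 x 18 mm; origin at the centre of its underside
- tape: bystander: roll of beige tape lying flat, 94 mm diameter, 25 mm high; origin at the centre of its underside
- crucible: bystander: white porcelain crucible, 41 mm wide at the rim, 31 mm tall; origin at the centre of its underside
There are look-alikes about, which are no part of the job. Of the things that look like the part that bears amber_bottle_mid, the largest one is meant.

How it is judged (in metres and radians):
At the end, for the whole second after the job is handed in: Each bottle released, at rest, on the floor of its compartment (within 20 mm of its centre along each side), tilted < 0.1 rad; dish level on the beaker rim, within 12 mm of the beaker's axis; flask and beaker upright in their end compartments of the left column (z of tall_bottle_mid in the frame of caddy between 0.052 and 0.062 m and angle between each of tall_bottle_mid, small_bottle_mid, amber_bottle_mid, dish_mid, flask, beaker's own z axis and vertical below 0.1 rad and z of small_bottle_mid in the frame of caddy between 0.037 and 0.047 m and z of amber_bottle_mid in the frame of caddy between 0.044 and 0.054 m and x of tall_bottle_mid in the frame of caddy between -0.02 and 0.02 m and y of tall_bottle_mid in the frame of caddy between 0.014 and 0.054 m and horizontal distance between dish_mid and beaker below 0.012 m and z of dish_mid in the frame of caddy between 0.0645 and 0.0745 m and z of flask in the frame of caddy between 0 and 0.008 m and z of beaker in the frame of caddy between 0 and 0.008 m and ((x of flask in the frame of caddy between 0.048 and 0.088 m and y of flask in the frame of caddy between 0.014 and 0.054 m and x of beaker in the frame of caddy between -0.088 and -0.048 m and y of beaker in the frame of caddy between 0.014 and 0.054 m and x of small_bottle_mid in the frame of caddy between 0.048 and 0.088 m and y of small_bottle_mid in the frame of caddy between -0.054 and -0.014 m and x of amber_bottle_mid in the frame of caddy between -0.088 and -0.048 m and y of amber_bottle_mid in the frame of caddy between -0.054 and -0.014 m) or (x of flask in the frame of caddy between -0.088 and -0.048 m and y of flask in the frame of caddy between 0.014 and 0.054 m and x of beaker in the frame of caddy between 0.048 and 0.088 m and y of beaker in the frame of caddy between 0.014 and 0.054 m and x of small_bottle_mid in the frame of caddy between -0.088 and -0.048 m and y of small_bottle_mid in the frame of caddy between -0.054 and -0.014 m and x of amber_bottle_mid in the frame of caddy between 0.048 and 0.088 m and y of amber_bottle_mid in the frame of caddy between -0.054 and -0.014 m)) and linear speed of each of tall_bottle, small_bottle, amber_bottle, dish, flask, beaker below 0.02 m/s); the robot touches nothing.
It fails at once if the timer is shifted by more than 25 mm (distance of timer from where it was at the start of the episode above 0.025 m).
It fails at once if the roll of tape is shifted by more than 25 mm (distance of tape from where it was at the start of the episode above 0.025 m).
It fails at once if the crucible is shifted by more than 25 mm (distance of crucible from where it was at the start of the episode above 0.025 m).
It fails at once if the flask is tipped over (angle between flask's own z axis and vertical above 0.6 rad).
It fails at once if the beaker is tipped over (angle between beaker's own z axis and vertical above 0.6 rad).
It also fails if it takes over 120 s, if anything falls off the work surface, if the arm or the gripper's body presses on something with over 40 N, if the wrist force passes 120 N, or if a joint passes its speed limit or range.

ROBOT

A 6-joint arm with a two-finger parallel gripper is mounted at the origin on the work surface; the furniture and walls round the work are solid. World frame = base frame: x ahead of the robot, y to its left, z up, the work surface at z = 0. Lengths are in mm, angles in degrees, forces in N, time in s.
With the tool pointing down it reaches from about 350 to 850 mm from the base axis. Payload 8.1 kg.
Tool frame: the origin (TCP) lies midway between the tips of the shut fingers; the grasp point (between the pads) lies 19 mm behind it; z points along the fingers, y is the direction in which the jaws open and shut (so a half turn about z gives the same grasp; the last joint's range is limited). The gripper opens to 85 mm and grips with 20 to 120 N. Pads are 22 mm wide; open, the fingers measure 114 mm over their backs; the gripper's body (76 mm by 85 mm) begins 54 mm behind the grasp point. The pads swing forward as they close: fully open they stand 13 mm farther back than shut.
Start: joints at [-4.893, 7.471, 85.268, -0, 87.261, -4.893], TCP at [600.004, 0.022, 231.292] pointing down, gripper open.
Joint ranges: [-169.43, 169.43], [-51.17, 129.36], [1.28, 143.12], [-76.62, 256.62], [0, 156.53], [-152.29, 152.29]. Speed limits (degrees/s): [136.94, 136.94, 159.86, 180, 180, 180].

INTERFACE

Orientations are given as [roll, pitch, yaw] about the fixed x, y, z axes, in that order (R = Rz(yaw) Ry(pitch) Rx(roll)).
In Python, from bench import r gives the robot as it stands.
- The arm moves only by the shell command python3 -m jog 'ROWS' [FORCE]. ROWS is JSON, a list of rows, each a list of 5 numbers: the shift along the tool's x, y, z in m, then the turn about the tool's z in rad, then the opening, from 0 (shut) to 1 (fully open). A call has 1 to 20 rows; each row is the pose to reach, as a shift and turn from the pose measured when the call began, along the tool's axes at that moment; what a row does not reach only later rows make up. A row lasts 1/10 s, in which the tool goes at most 50 mm and 8.59 degrees, less where a joint would pass 70% of its speed; a pose out of reach is approached as far as the arm can. A call with a gripper value outside its range is refused whole. The fingers move at their own pace and stop on an object; FORCE is the grip in N (left out, the last holds). Time passes only in rows, so rows that repeat a pose let the fingers close. It gives the time, the measured TCP pose, the force and the opening at its end, in the units of the state.
- r.sense(): the state, without advancing time (a new reading comes with each control period).
- r.snapshot(name): name is "scene" or "side" or "wrist"; returns a dict with "pixels" (420x560x3 uint8, red, green, blue), "K" (3x3 intrinsics, pixels), "k1" (the pictures are not rectified: a ray, as slopes to the right and down, at radius r is drawn at 1 + k1 r^2 times it, then the intrinsics apply), "R" (3x3) and "t" (3): a world point X has camera coordinates R X + t. Camera axes: x right, y down, z forward; pixel columns grow to the right and rows downward; lengths in mm; the calibration is good to about 2 mm. A picture is of the moment at which its call begins. There is no depth.
- r.hand_in(): hands the job in, once; it reports no verdict.
The state is a dict: "time": time; "joint_pos": joint angles; "qd": joint speeds; "joint_efforts": joint torques, N m; "tool_pos": TCP position; "tcp_rot": TCP orientation; "ft_force": force on the tool from outside, world axes, zero at the start; "wrist_torque": the same for the moment, N m; "finger_gap": finger opening in mm.
Only numpy, scipy, OpenCV 4.12 (cv2) and the standard library are available. Lean on these libraries where they do the work, as an engineer would, in place of code of your own. Each camera call takes 0.05 s, during which the arm holds its last target.

## Working session

There is one attempt and no reset: what is moved stays moved. The work goes in short steps, Python scripts to look and compute and a shell command to move; the robot and the scene stay as the last step left them, time stands still between calls to the robot, and variables do not carry over. Pictures are saved under pics/ and viewed, and the job is handed in when it is done.

```bash
ls; mkdir -p pics
cat > h.py <<'E'
import numpy as np, cv2
from bench import r
def snap(cam,name):
    s=r.snapshot(cam); cv2.imwrite(f'pics/{name}.png',s['pixels'][:,:,::-1].copy())
    np.savez(f'pics/{name}.npz',**{k:np.array(v) for k,v in s.items()})
    return s
def ld(name): 
    return np.load(f'pics/{name}.npz')
def ray(s,u,v):
    K=s['K'];k1=float(s['k1']);x=(u-K[0,2])/K[0,0];y=(v-K[1,2])/K[1,1]
    a,b=x,y
    for _ in range(30):
        f=1+k1*(a*a+b*b);a,b=x/f,y/f
    R=s['R'];return -R.T@s['t'],R.T@np.array([a,b,1])
def atz(s,u,v,z):
    c,d=ray(s,u,v);return c+d*(z-c[2])/d[2]
def proj(s,X):
    p=s['R']@np.array(X,float)+s['t'];a,b=p[0]/p[2],p[1]/p[2];f=1+float(s['k1'])*(a*a+b*b)
    return np.array([s['K'][0,0]*a*f+s['K'][0,2],s['K'][1,1]*b*f+s['K'][1,2]])
def crop(name,x0,y0,x1,y1,k,out):
    im=cv2.imread(f'pics/{name}.png')[y0:y1,x0:x1]
    cv2.imwrite(f'pics/{out}.png',cv2.resize(im,None,fx=k,fy=k,interpolation=cv2.INTER_CUBIC))
E
python3 - <<'E'
from h import *
for c in('scene','side','wrist'):
    s=snap(c,c+'0'); print(c,s['K'][0,0],s['k1'],(-s['R'].T@s['t']).round(),s['R'].round(2).tolist())
print(r.sense())
E
```

```text
pics
scene 456.2613961236438 0.02116040767649079 [  30. -471.  695.] [[0.6, -0.8, 0.01], [-0.55, -0.42, -0.72], [0.59, 0.43, -0.69]]
side 436.82224233767477 -0.11241456465996634 [ 140. -635.  829.] [[0.82, -0.57, -0.02], [-0.43, -0.6, -0.67], [0.37, 0.56, -0.74]]
wrist 319.2432526321253 -0.011225151285040156 [600.  66. 373.] [[1.0, -0.0, -0.0], [0.0, -0.96, 0.26], [-0.0, -0.26, -0.96]]
{'time': 0.15, 'joint_pos': array([-4.89357925e+00,  7.50618892e+00,  8.53153033e+01,  1.37294599e-03,
        8.72630905e+01, -4.89386844e+00]), 'qd': array([-0.03643417, -0.10818829, -0.28690575, -0.07802135,  0.04124693,
       -0.00046245]), 'joint_efforts': array([ 1.01583330e-03, -5.70061326e+01, -5.01160097e+01, -1.39109225e-04,
        9.69119486e-03, -7.10949371e-05]), 'tool_pos': array([5.99565983e+02, 6.28231546e-02, 2.30471366e+02]), 'tcp_rot': array([-1.79915843e+02, -8.58205533e-03,  9.00002163e+01]), 'ft_force': array([-0.25086916, -0.36828904,  0.19788808]), 'wrist_torque': array([ 0.0119967 ,  0.03892379, -0.0641399 ]), 'finger_gap': 85.34278541154278}
```

View pics/scene0.png

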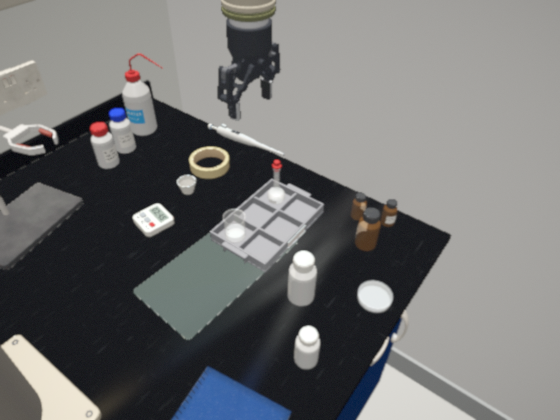

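View pics/side0.png

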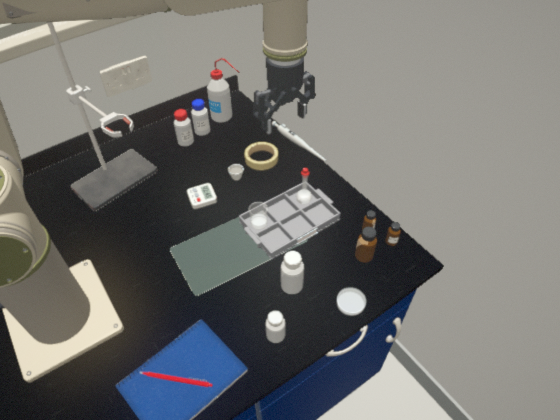

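View pics/wrist0.png

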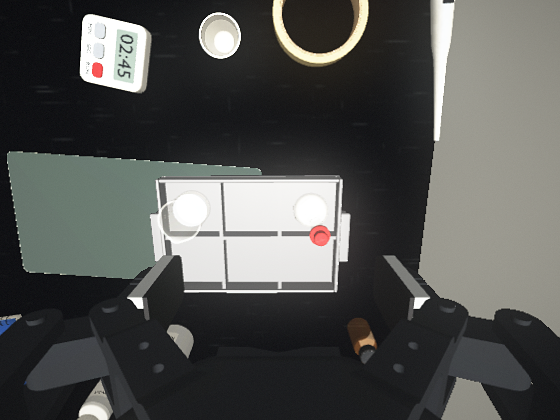

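The wrist view (camera right = world +x) shows the caddy at about (160–345, 178–293). The flask with its red stopper is in the far-left compartment and the beaker rim is near-left, around (185, 215). The timer, crucible and tape are at the top. The bottles lie to the right of the caddy (world −y). I'll enlarge to get positions.

Run:
```python
from h import *
crop('scene0',200,150,340,280,5.7,'c1'); crop('scene0',270,180,410,380,3,'c2'); crop('wrist0',140,160,360,310,3.6,'c3'); crop('side0',230,160,410,350,3.1,'c4')
```

```text
(no output)
```

View pics/c2.png

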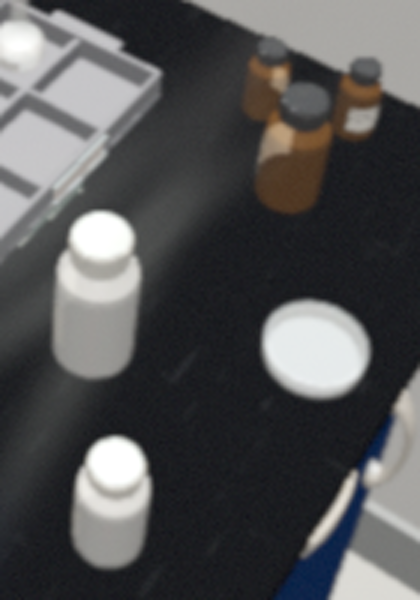

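View pics/c3.png

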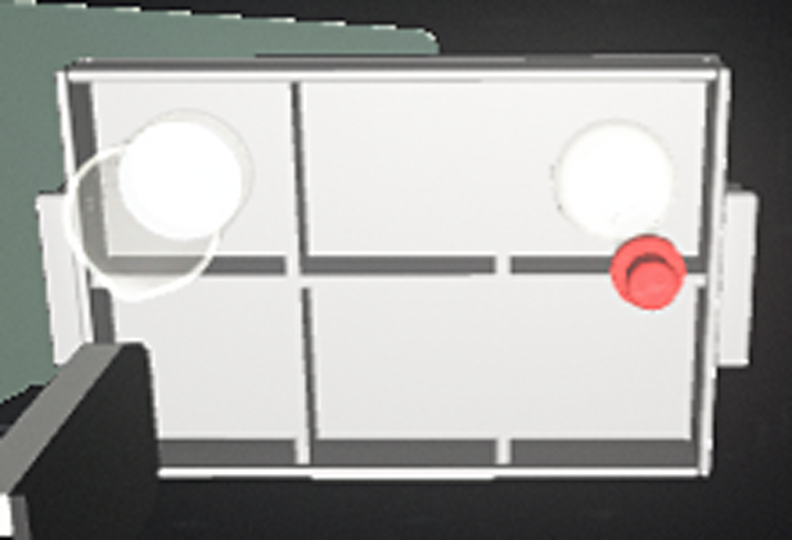

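View pics/c4.png

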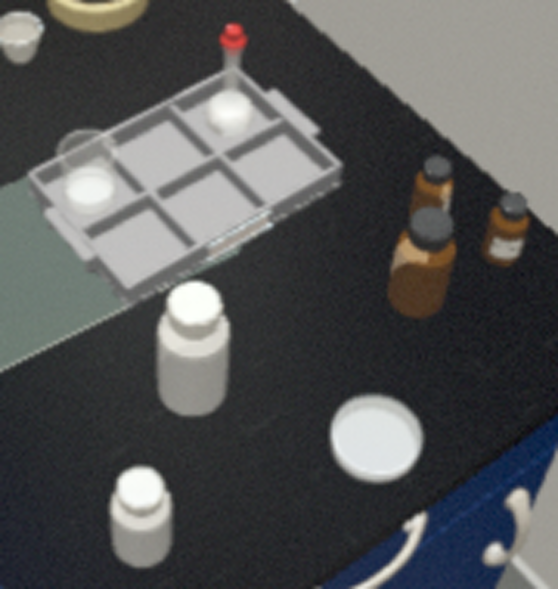

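View pics/c1.png

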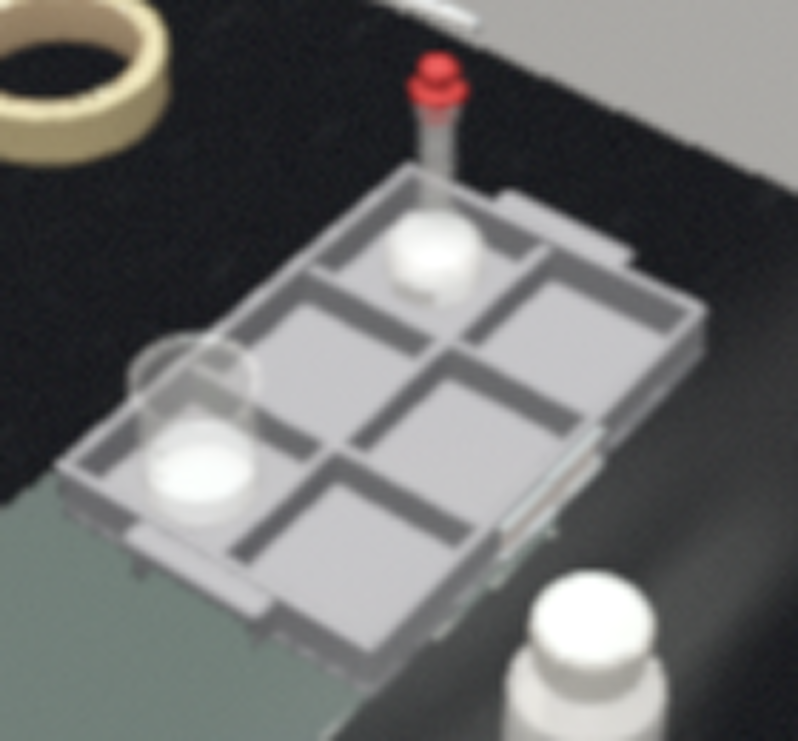

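Run:
```python
from h import *
sc,sd,w=ld('scene0'),ld('side0'),ld('wrist0')
P=lambda x,y,k,o:(x/k+o[0],y/k+o[1])
for n,z,a,b in [('tall',106,(102,236),(194,303)),('small',76,(116,463),(141,488)),('amber',90,(305,107),(433,226)),('dish',15,(316,343),(376,434)),('amb2?',70,(365,70),(514,205)),('amb3?',70,(272,50),(438,168))]:
    print(n,atz(sc,*P(*a,3,(270,180)),z).round(1),atz(sd,*P(*b,3.1,(230,160)),z).round(1))
for n,c in [('FL',(725,70)),('NL',(62,72)),('FR',(708,475))]:
    print(n,atz(w,*P(*c,3.6,(140,160)),26).round(1))
for n,c in [('NL',(60,465)),('FL',(412,165)),('FR',(708,310)),('NR',(365,667))]:
    print(n,atz(sc,*P(*c,5.7,(200,150)),26).round(1))
for n,c in [('NL',(30,175)),('FL',(232,70)),('FR',(341,165)),('NR',(130,290))]:
    print(n,atz(sd,*P(*c,3.1,(230,160)),26).round(1))
print('beaker rim',atz(w,*P(143,223,3.6,(140,160)),62).round(1),atz(sc,*P(195,385,5.7,(200,150)),62).round(1),atz(sd,*P(87,152,3.1,(230,160)),62).round(1))
print('stopper top',atz(w,*P(649,280,3.6,(140,160)),114).round(1),atz(sc,*P(437,65,5.7,(200,150)),114).round(1))
for n,u,v,z in [('timer',116,53,18),('cruc',220,36,31),('tape',321,12,25)]: print(n,atz(w,u,v,z).round(1))
```

```text
tall [ 458.9 -221.2  106. ] [ 458.9 -224.2  106. ]
small [ 361.4 -297.4   76. ] [ 362.3 -300.9   76. ]
amber [ 635.4 -257.3   90. ] [ 641.5 -259.9   90. ]
dish [ 534.  -331.4   15. ] [ 534.7 -334.    15. ]
amb2? [ 711.3 -265.5   70. ] [ 717.1 -270.2   70. ]
amb3? [ 691.1 -206.3   70. ] [ 696.6 -211.    70. ]
FL [668.7   2.7  26. ]
NL [465.6   2.1  26. ]
FR [ 670.2 -135.8   26. ]
NL [462.2   1.7  26. ]
FL [668.6   1.5  26. ]
FR [ 668.6 -137.5   26. ]
NR [ 455.3 -139.1   26. ]
NL [462.6  -4.   26. ]
FL [663.8  -3.6  26. ]
FR [ 668.4 -139.    26. ]
NR [ 463. -142.   26.]
beaker rim [498.3 -34.8  62. ] [494.9 -35.   62. ] [496. -38.  62.]
stopper top [635.6 -32.3 114. ] [634.8 -34.2 114. ]
timer [432.9 132.6  18. ]
cruc [542.6 145.   31. ]
tape [640.8 167.5  25. ]
```

Cameras agree to about 3–6 mm, which fits the known sizes: the caddy measures about 206×140 and sits near (565, −68.5) with yaw near 0. The beaker and flask match their compartments. First I'll move above the tall bottle, turning the jaws along world y.

```bash
python3 -m jog '[[-0.222,-0.14,0,1.571,1],[-0.222,-0.14,0,1.571,1],[-0.222,-0.14,0,1.571,1],[-0.222,-0.14,0,1.571,1],[-0.222,-0.14,0,1.571,1],[-0.222,-0.14,0,1.571,1],[-0.222,-0.14,0,1.571,1],[-0.222,-0.14,0,1.571,1],[-0.222,-0.14,0,1.571,1],[-0.222,-0.14,0,1.571,1],[-0.222,-0.14,0,1.571,1],[-0.222,-0.14,0,1.571,1],[-0.222,-0.14,0,1.571,1]]' 60
python3 - <<'E'
from h import *
snap('wrist','w1');s=r.sense();print(s['tool_pos'],s['tcp_rot'],s['joint_pos'].round(1))
E
```

```text
time: 1.45
tool_pos: [459.4, -221.9, 230.4]
tcp_rot: [-180.0, 0.1, 0.1]
ft_force: [0.7, -0.6, 0.2]
finger_gap: 85.7
[ 459.48840201 -221.87851284  230.46709735] [-1.79983411e+02  9.79427120e-02  1.18887178e-01] [-31.5  -6.4  99.3  -0.   87.2  58.4]
```

View pics/w1.png

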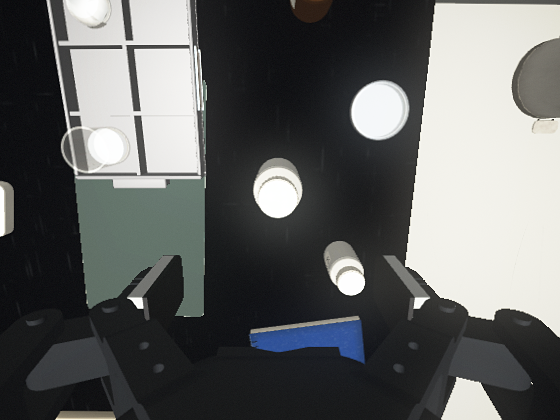

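The tall bottle's cap is at (278, 198), the small bottle's cap at (350, 283) and the dish at (380, 109).

Run:
```python
from h import *
w=ld('w1')
for n,u,v,z in [('tall',278,198,106),('small',349.5,283.5,76),('dish rim',380,110,15),('rimL',351,110,15),('rimR',409,110,15),('NR corner rim',199,176,26),('NL',75,180,26)]: print(n,atz(w,u,v,z).round(1))
```

```text
tall [ 460.6 -222.   106. ]
small [ 362.3 -296.1   76. ]
dish rim [ 535.9 -331.5   15. ]
rimL [ 535.8 -300.3   15. ]
rimR [ 536.  -362.8   15. ]
NR corner rim [ 465.6 -135.1   26. ]
NL [461.    2.9  26. ]
```

```bash
python3 -m jog '[[0.001,0,0.04,0,1],[0.001,0,0.08,0,1],[0.001,0,0.12,0,1],[0.001,0,0.15,0,1],[0.001,0,0.175,0,1],[0.001,0,0.192,0,1],[0.001,0,0.192,0,1],[0.001,0,0.192,0,0],[0.001,0,0.192,0,0],[0.001,0,0.192,0,0],[0.001,0,0.192,0,0],[0.001,0,0.192,0,0],[0.001,0,0.192,0,0],[0.001,0,0.192,0,0]]' 60
python3 - <<'E'
from h import *
snap('side','s2')
E
```

```text
time: 2.9
tool_pos: [461.4, -222.5, 40.4]
tcp_rot: [179.9, -0.1, 0.1]
ft_force: [-0.5, 0.9, 6.4]
finger_gap: 46.6
```

View pics/s2.png

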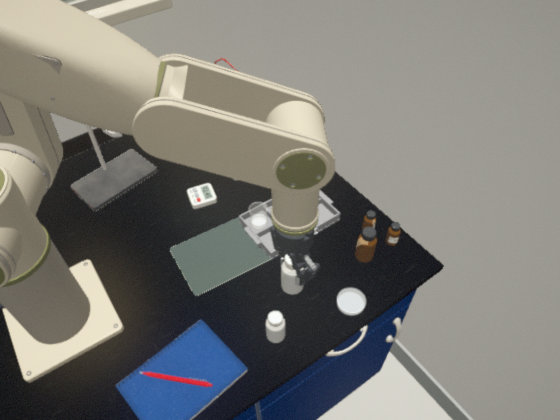

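```bash
python3 -m jog '[[0,0,-0.03,0,0],[0,0,-0.06,0,0],[0,0,-0.09,0,0],[0.02,0,-0.09,0,0],[0.05,-0.01,-0.09,0,0],[0.08,-0.04,-0.09,0,0],[0.103,-0.07,-0.09,0,0],[0.103,-0.1,-0.09,0,0],[0.103,-0.13,-0.09,0,0],[0.103,-0.16,-0.09,0,0],[0.103,-0.18,-0.09,0,0],[0.103,-0.188,-0.09,0,0],[0.103,-0.188,-0.09,0,0],[0.103,-0.188,-0.09,0,0]]'
python3 - <<'E'
from h import *
snap('scene','s3'); w=snap('wrist','w3'); crop('s3',150,80,430,300,2.8,'c5');print(r.sense()['tool_pos'])
E
```

```text
time: 4.35
tool_pos: [564.1, -34.9, 130.5]
tcp_rot: [179.9, -0.1, 0.1]
ft_force: [-0.3, -0.4, -2.2]
finger_gap: 46.2
[564.01311426 -35.27992713 130.40279369]
```

View pics/c5.png

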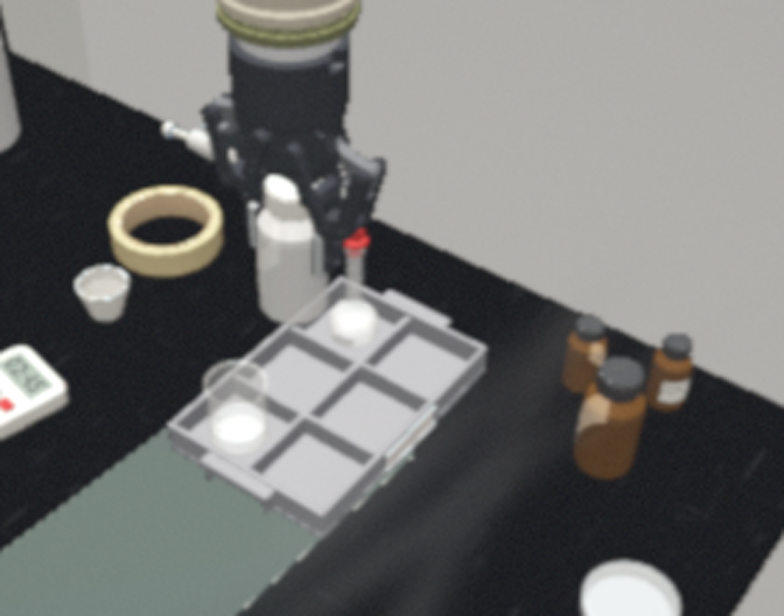

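View pics/w3.png

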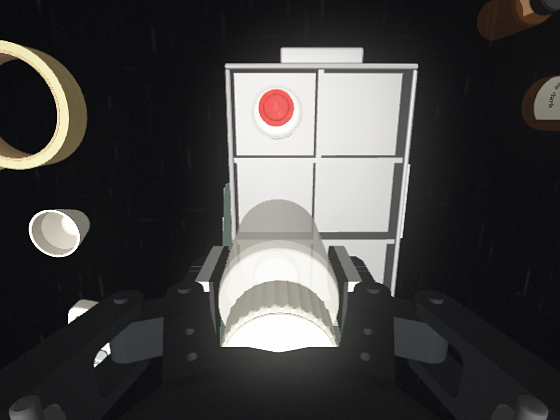

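Run:
```python
from h import *
w=ld('w3')
for n,u,v,z in [('FL',228,66,26),('FR',417,66,26),('x(34,0)',318.5,157,26),('stopper',276,107,114)]: print(n,atz(w,u,v,z).round(1))
```

```text
FL [6.679e+02 4.000e-01 2.600e+01]
FR [ 668.3 -135.5   26. ]
x(34,0) [602.9 -66.7  26. ]
stopper [636.4 -34.5 114. ]
```

```bash
python3 -m jog '[[0,-0.001,0.025,0,0],[0,-0.001,0.05,0,0],[0,-0.001,0.065,0,0],[0,-0.001,0.075,0,0],[0,-0.001,0.08,0,0],[0,-0.001,0.083,0,0],[0,-0.001,0.085,0,0],[0,-0.001,0.085,0,0]]'
python3 - <<'E'
from h import *
snap('scene','s4'); crop('s4',150,80,430,300,2.8,'c6');print(r.sense()['tool_pos'],r.sense()['ft_force'])
E
```

```text
time: 5.25
tool_pos: [564.6, -34.4, 45.9]
tcp_rot: [179.9, -0.1, 0.1]
ft_force: [0.7, -0.0, -1.4]
finger_gap: 46.6
[564.60191291 -34.44490862  46.04530448] [-0.04997329  0.03234004 -1.19615566]
```

View pics/c6.png

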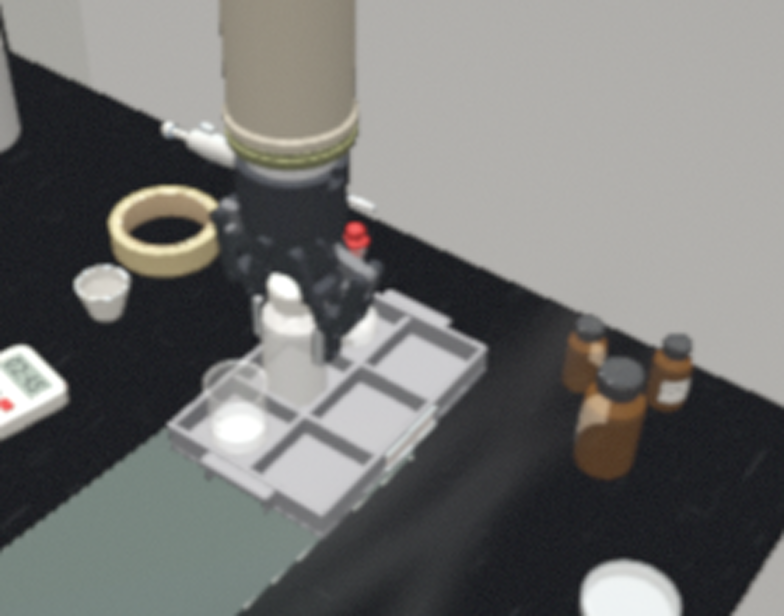

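```bash
python3 -m jog '[[0,0,0.001,0,0],[0,0,0.002,0,0],[0,0,0.002,0,0]]'; python3 -m jog '[[0,0,0,0,1],[0,0,0,0,1],[0,0,0,0,1],[0,0,0,0,1],[0,0,0,0,1],[0,0,-0.02,0,1],[0,0,-0.05,0,1],[0,0,-0.09,0,1],[0,0,-0.13,0,1],[0,0,-0.16,0,1],[0,0,-0.18,0,1],[0,0,-0.18,0,1]]'
python3 - <<'E'
from h import *
snap('scene','s5'); crop('s5',150,80,430,300,2.8,'c7');snap('wrist','w5');print(r.sense()['tool_pos'],r.sense()['ft_force'])
E
```

```text
time: 5.6
tool_pos: [565.0, -34.5, 44.5]
tcp_rot: [179.9, -0.2, 0.1]
ft_force: [0.6, 0.5, 0.5]
finger_gap: 46.6
time: 6.8
tool_pos: [566.5, -34.4, 228.7]
tcp_rot: [179.8, -0.6, 0.1]
ft_force: [0.3, 0.8, 0.1]
finger_gap: 85.1
[564.53521089 -34.12984384 224.24080416] [ 0.41803245  0.48238352 -0.27513601]
```

View pics/c7.png

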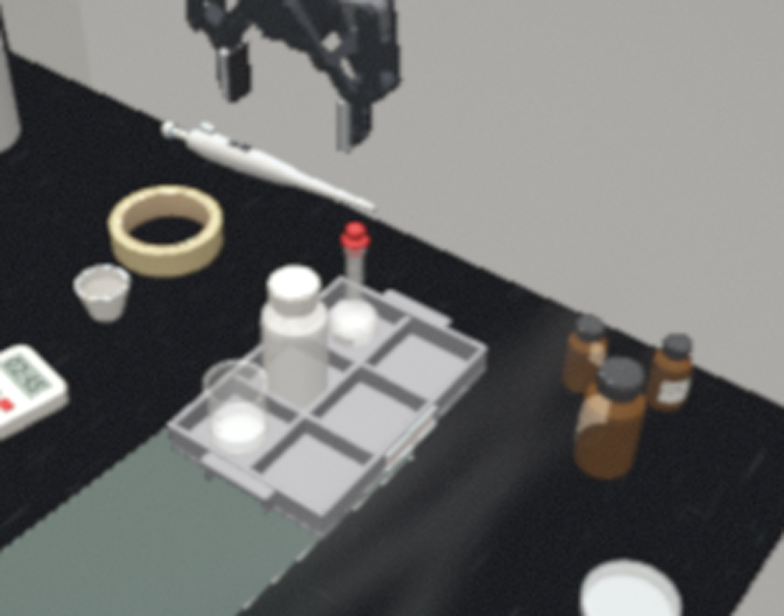

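View pics/w5.png

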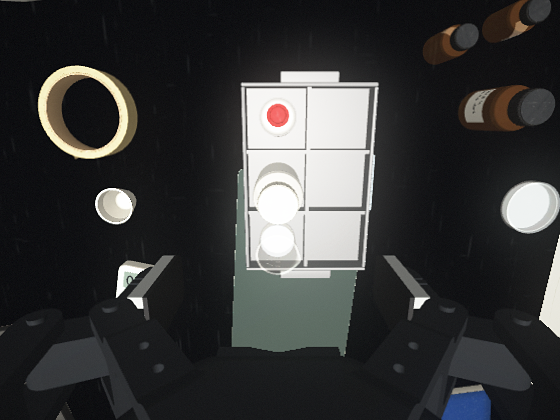

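The tall bottle stands upright in the middle-left compartment. I'll take the caddy corners (242,85), (378,86), (247,270), (365,269) and the amber cap (541,106) from this view.

Run:
```python
from h import *
w=ld('w5')
for n,u,v,z in [('FL',242,85,26),('FR',378,86,26),('NL',247,270,26),('NR',365,269,26),('tall',279,203,110),('amber',541,106,90),('beaker',278,254,62),('dish',532,206,15),('a2',464,37,70),('a3',538,12,70),('stopper',277,115,114)]: print(n,atz(w,u,v,z).round(1))
```

```text
FL [667.2   1.6  26. ]
FR [ 666.5 -136.2   26. ]
NL [462.8   1.4  26. ]
NR [ 464.  -137.3   26. ]
tall [565.4 -35.6 110. ]
amber [ 644.8 -256.5   90. ]
beaker [498.6 -34.9  62. ]
dish [ 537.8 -329.    15. ]
a2 [ 701.9 -193.9   70. ]
a3 [ 721.8 -254.3   70. ]
stopper [636.2 -33.9 114. ]
```

```bash
python3 -m jog '[[0.075,0.223,0,0,1],[0.075,0.223,0,0,1],[0.075,0.223,0,0,1],[0.075,0.223,0,0,1],[0.075,0.223,0,0,1],[0.075,0.223,0,0,1],[0.075,0.223,0,0,1],[0.075,0.223,0,0,1]]'
python3 - <<'E'
from h import *
snap('wrist','w6');s=r.sense();print(s['tool_pos'])
E
```

```text
time: 7.7
tool_pos: [639.2, -255.9, 223.3]
tcp_rot: [180.0, -0.1, 0.1]
ft_force: [-0.2, 0.1, 0.2]
finger_gap: 85.5
[ 639.47876475 -255.64954338  223.97497392]
```

View pics/w6.png

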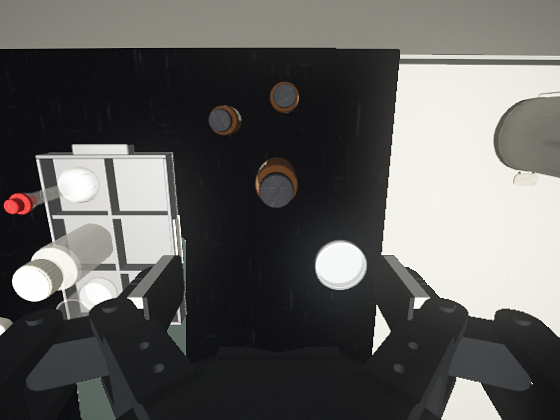

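Amber's cap is at (277, 189). The two smaller ambers are at (221, 121) and (284, 96), and the dish is at (341, 265).

Run:
```python
from h import *
w=ld('w6')
for n,u,v,z in [('amber',277,189,90),('dish',341,265,15),('a2',221,121,65),('a3',284,97,65)]: print(n,atz(w,u,v,z).round(1))
for u in (257,297): print(atz(w,u,187,90))
```

```text
amber [ 646.8 -255.2   90. ]
dish [ 537.8 -331.8   15. ]
a2 [ 704.7 -204.1   65. ]
a3 [ 725.5 -261.4   65. ]
[ 648.55576977 -237.62111535   90.        ]
[ 648.60958495 -272.86733174   90.        ]
```

Run:
```python
from h import *
crop('w6',240,140,320,220,7,'c8'); crop('scene0',340,190,410,260,7,'c9')
w=ld('w6');sc=ld('scene0')
for x in (640,644,647): 
  print(x,[proj(w,(x,-256,z)).round(1).tolist() for z in (90,0)],[proj(sc,(x,-256,z)).round(1).tolist() for z in (90,0)])
```

```text
640 [[277.8, 196.5], [277.9, 178.5]] [[372.2, 214.0], [365.2, 245.6]]
644 [[277.9, 192.1], [277.9, 175.1]] [[373.2, 212.8], [366.1, 244.4]]
647 [[277.9, 188.8], [277.9, 172.5]] [[373.9, 212.0], [366.8, 243.6]]
```

View pics/c8.png

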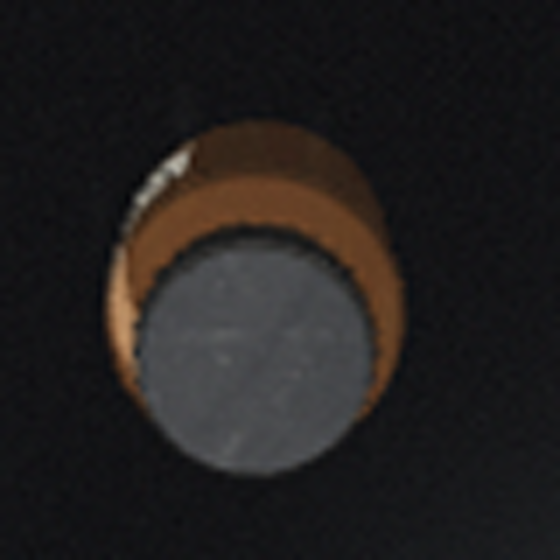

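View pics/c9.png

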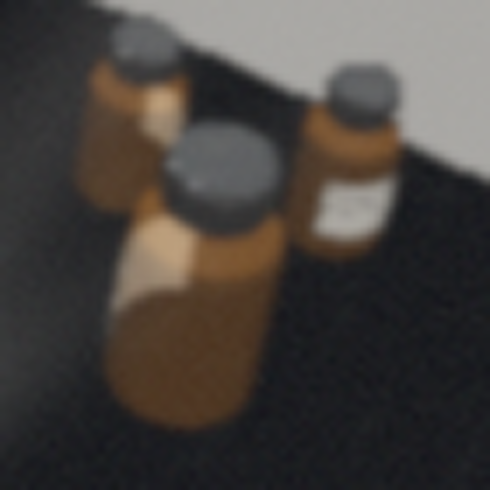

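```bash
python3 -m jog '[[0.0045,0,0.04,0,1],[0.0045,0,0.08,0,1],[0.0045,0,0.12,0,1],[0.0045,0,0.15,0,1],[0.0045,0,0.175,0,1],[0.0045,0,0.192,0,1],[0.0045,0,0.192,0,1],[0.0045,0,0.192,0,0],[0.0045,0,0.192,0,0],[0.0045,0,0.192,0,0],[0.0045,0,0.192,0,0],[0.0045,0,0.192,0,0],[0.0045,0,0.192,0,0],[0.0045,0,0.192,0,0]]' 60
python3 - <<'E'
from h import *
snap('wrist','w7'); s=r.sense();print(s['tool_pos'])
E
```

```text
time: 9.15
tool_pos: [646.0, -256.5, 34.5]
tcp_rot: [179.9, -0.3, 0.1]
ft_force: [-0.3, -0.3, 7.2]
finger_gap: 40.4
[ 646.01153107 -256.52261609   34.54806558]
```

View pics/w7.png

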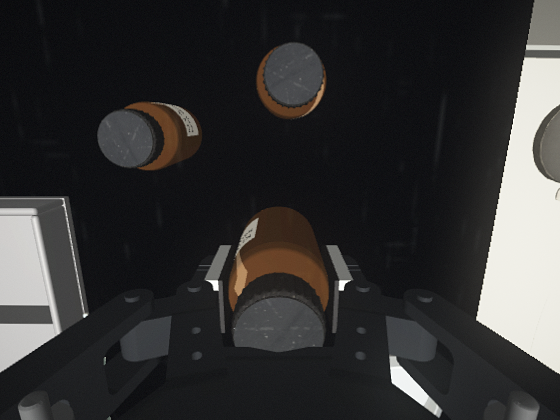

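```bash
python3 -m jog '[[0,0,-0.03,0,0],[0,0,-0.06,0,0],[0,0,-0.09,0,0],[-0.02,-0.01,-0.09,-0.13,0],[-0.04,-0.03,-0.09,-0.26,0],[-0.065,-0.055,-0.09,-0.4,0],[-0.09,-0.08,-0.09,-0.54,0],[-0.11,-0.105,-0.09,-0.68,0],[-0.13,-0.13,-0.09,-0.82,0],[-0.149,-0.1545,-0.09,-0.96,0],[-0.149,-0.1545,-0.09,-1.1,0],[-0.149,-0.1545,-0.09,-1.24,0],[-0.149,-0.1545,-0.09,-1.38,0],[-0.149,-0.1545,-0.09,-1.5,0],[-0.149,-0.1545,-0.09,-1.571,0],[-0.149,-0.1545,-0.09,-1.571,0],[-0.149,-0.1545,-0.09,-1.571,0]]'
python3 - <<'E'
from h import *
snap('scene','s8'); crop('s8',150,80,430,300,2.8,'c10');snap('wrist','w8');print(r.sense()['tool_pos'],r.sense()['tcp_rot'])
E
```

```text
time: 10.9
tool_pos: [496.2, -102.2, 123.6]
tcp_rot: [179.6, 0.1, 90.0]
ft_force: [0.2, -0.0, -0.9]
finger_gap: 40.3
[ 496.14084191 -102.20441893  123.45005657] [1.79653429e+02 1.45931618e-01 9.00476812e+01]
```

View pics/c10.png

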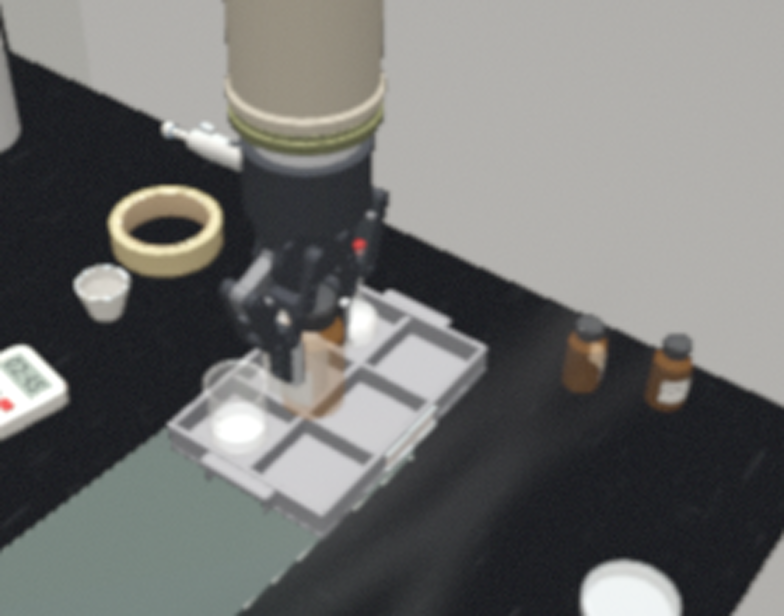

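View pics/w8.png

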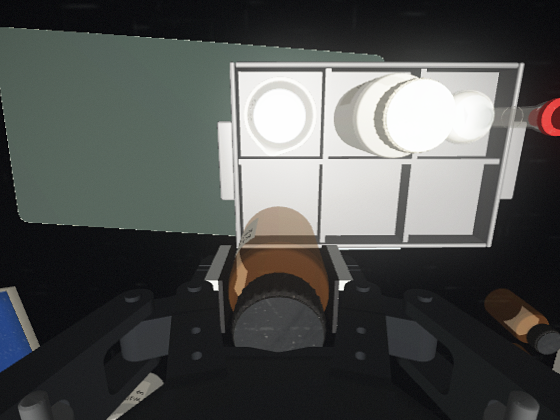

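```bash
python3 -m jog '[[0,0,0.025,0,0],[0,0,0.05,0,0],[0,0,0.065,0,0],[0,0,0.075,0,0],[0,0,0.08,0,0],[0,0,0.083,0,0],[0,0,0.085,0,0],[0,0,0.085,0,0],[0,0,0.085,0,0]]'
```

```text
time: 11.9
tool_pos: [497.2, -102.6, 39.1]
tcp_rot: [179.6, 0.2, 90.0]
ft_force: [0.2, 0.5, -0.9]
finger_gap: 40.3
```

```bash
python3 -m jog '[[0,0,0.001,0,0],[0,0,0.001,0,0],[0,0,0.001,0,1],[0,0,0.001,0,1],[0,0,0.001,0,1],[0,0,0.001,0,1],[0,0,0,0,1],[0,0,-0.02,0,1],[0,0,-0.05,0,1],[0,0,-0.09,0,1],[0,0,-0.13,0,1],[0,0,-0.16,0,1],[0,0,-0.18,0,1],[0,0,-0.18,0,1]]'
python3 - <<'E'
from h import *
snap('scene','s9'); crop('s9',150,80,430,300,2.8,'c11');print(r.sense()['tool_pos'],r.sense()['ft_force'])
E
```

```text
time: 13.3
tool_pos: [497.9, -102.7, 223.2]
tcp_rot: [179.2, 0.3, 90.0]
ft_force: [1.1, 0.5, -0.8]
finger_gap: 85.6
[ 496.87494559 -102.3806305   220.68842249] [-0.30641365 -0.64632999 -0.44923218]
```

View pics/c11.png

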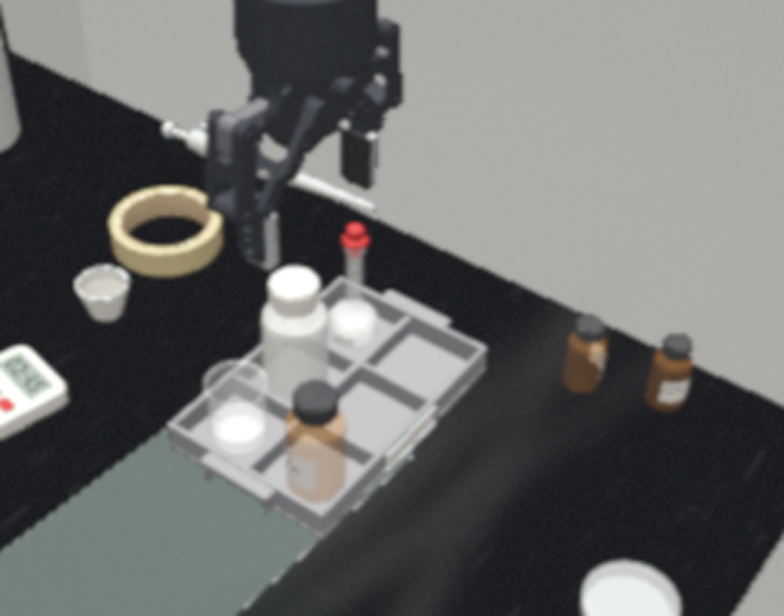

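```bash
python3 -m jog '[[-0.195,-0.135,0,0,1],[-0.195,-0.135,0,0,1],[-0.195,-0.135,0,0,1],[-0.195,-0.135,0,0,1],[-0.195,-0.135,0,0,1],[-0.195,-0.135,0,0,1],[-0.195,-0.135,0,0,1],[-0.195,-0.135,0,0,1],[-0.195,-0.135,0,0,1]]'
python3 - <<'E'
from h import *
snap('wrist','w10');crop('w10',230,130,330,230,6,'c12');s=r.sense();print(s['tool_pos'],s['joint_pos'].round(1))
E
```

```text
time: 14.25
tool_pos: [362.6, -296.3, 219.5]
tcp_rot: [179.4, 0.2, 90.2]
ft_force: [-0.1, -0.7, 0.0]
finger_gap: 85.2
[ 362.69383976 -296.36200197  219.64400387] [-45.8 -13.7 106.9   0.3  86.3 -45.9]
```

View pics/c12.png

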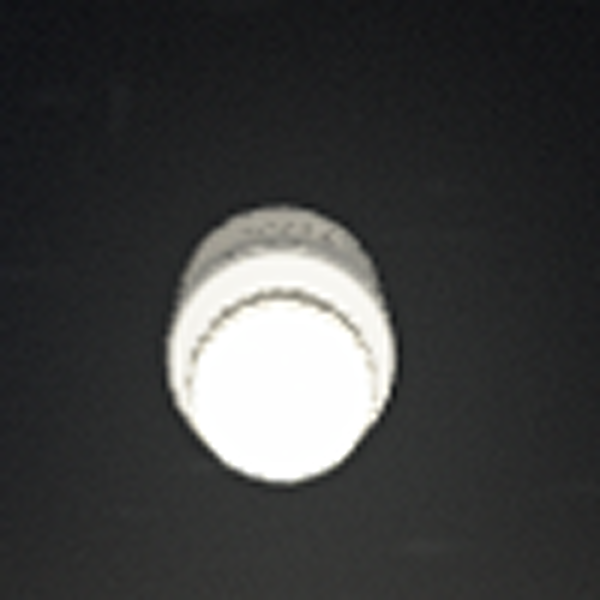

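Run:
```python
from h import *
print(atz(ld('w10'),277.3,195,76))
```

```text
[ 363.21078109 -297.49597695   76.        ]
```

```bash
python3 -m jog '[[-0.001,0,0.04,0,1],[-0.001,0,0.08,0,1],[-0.001,0,0.12,0,1],[-0.001,0,0.15,0,1],[-0.001,0,0.175,0,1],[-0.001,0,0.195,0,1],[-0.001,0,0.195,0,1],[-0.001,0,0.195,0,0],[-0.001,0,0.195,0,0],[-0.001,0,0.195,0,0],[-0.001,0,0.195,0,0],[-0.001,0,0.195,0,0],[-0.001,0,0.195,0,0],[-0.001,0,0.195,0,0]]' 60
python3 - <<'E'
from h import *
snap('wrist','w11')
E
```

```text
time: 15.7
tool_pos: [365.7, -299.0, 26.5]
tcp_rot: [179.3, 0.3, 90.2]
ft_force: [-1.4, 2.2, 6.0]
finger_gap: 36.7
```

View pics/w11.png

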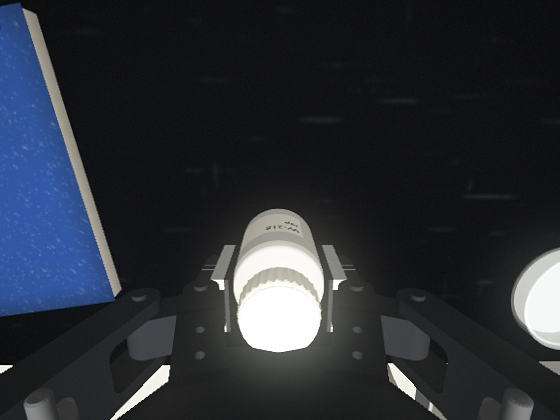

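```bash
python3 -m jog '[[0,0,-0.03,0,0],[0,0,-0.065,0,0],[0,0,-0.1,0,0],[0.01,0.02,-0.12,0,0],[0.02,0.05,-0.12,0,0],[0.04,0.085,-0.12,0,0],[0.06,0.12,-0.12,0,0],[0.085,0.155,-0.12,0,0],[0.11,0.19,-0.12,0,0],[0.14,0.22,-0.12,0,0],[0.165,0.245,-0.12,0,0],[0.187,0.26,-0.12,0,0],[0.197,0.267,-0.12,0,0],[0.197,0.267,-0.12,0,0],[0.197,0.267,-0.12,0,0],[0.197,0.267,-0.12,0,0]]'
python3 - <<'E'
from h import *
snap('wrist','w12')
E
```

```text
time: 17.35
tool_pos: [630.0, -102.0, 148.8]
tcp_rot: [179.3, 0.3, 90.1]
ft_force: [0.4, -0.2, -0.8]
finger_gap: 36.6
```

View pics/w12.png

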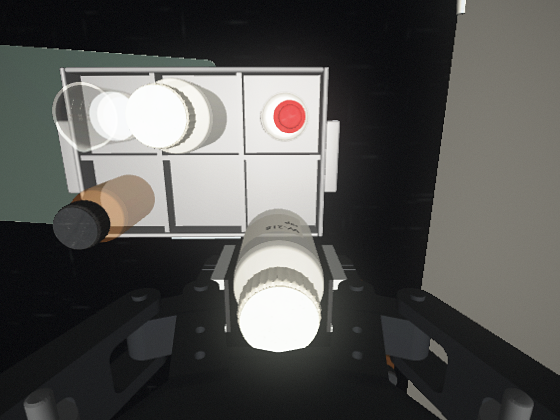

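```bash
python3 -m jog '[[0,0.0025,0.03,0,0],[0,0.0025,0.06,0,0],[0,0.0025,0.085,0,0],[0,0.0025,0.1,0,0],[0,0.0025,0.108,0,0],[0,0.0025,0.113,0,0],[0,0.0025,0.116,0,0],[0,0.0025,0.117,0,0],[0,0.0025,0.117,0,0]]'
```

```text
time: 18.3
tool_pos: [634.6, -102.8, 32.8]
tcp_rot: [179.2, 0.3, 90.1]
ft_force: [-0.2, 0.5, -0.2]
finger_gap: 36.7
```

```bash
python3 -m jog '[[0,-0.001,0.001,0,0],[0,-0.001,0.002,0,0],[0,-0.001,0.002,0,0],[0,-0.001,0.002,0,0]]'
```

```text
time: 18.7
tool_pos: [633.6, -102.7, 30.8]
tcp_rot: [179.2, 0.3, 90.1]
ft_force: [0.3, -0.5, -0.6]
finger_gap: 36.6
```

```bash
python3 -m jog '[[0,0,0,0,1],[0,0,0,0,1],[0,0,0,0,1],[0,0,0,0,1],[0,0,0,0,1],[0,0,-0.02,0,1],[0,0,-0.05,0,1],[0,0,-0.09,0,1],[0,0,-0.13,0,1],[0,0,-0.16,0,1],[0,0,-0.18,0,1],[0,0,-0.18,0,1]]'
python3 - <<'E'
from h import *
snap('scene','s13'); crop('s13',150,80,430,300,2.8,'c13');snap('wrist','w13');print(r.sense()['tool_pos'],r.sense()['ft_force'])
E
```

```text
time: 19.9
tool_pos: [633.3, -102.2, 215.6]
tcp_rot: [178.8, 0.4, 90.1]
ft_force: [0.0, -1.1, 0.3]
finger_gap: 85.1
[ 631.26740771 -101.7125394   210.66293444] [ 0.24978447  0.82697991 -1.3318924 ]
```

View pics/c13.png

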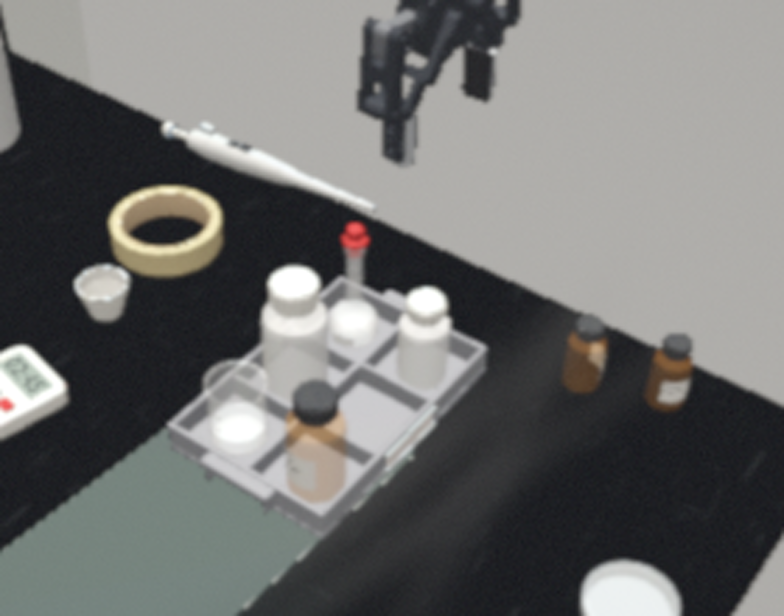

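```bash
python3 -m jog '[[-0.23,-0.095,0,0.1,1],[-0.23,-0.095,0,0.25,1],[-0.23,-0.095,0,0.4,1],[-0.23,-0.095,0.02,0.55,1],[-0.23,-0.095,0.06,0.7,1],[-0.23,-0.095,0.06,0.785,1],[-0.23,-0.095,0.06,0.785,1],[-0.23,-0.095,0.06,0.785,1],[-0.23,-0.095,0.06,0.785,1],[-0.23,-0.095,0.06,0.785,1]]'
python3 - <<'E'
from h import *
snap('wrist','w14');s=r.sense();print(s['tool_pos'],s['tcp_rot'])
E
```

```text
time: 21.0
tool_pos: [538.7, -331.4, 152.1]
tcp_rot: [179.1, -0.3, 45.3]
ft_force: [-0.1, -0.7, 0.8]
finger_gap: 85.6
[ 538.62044583 -331.5021406   152.0683003 ] [179.07272895  -0.34493896  45.24402341]
```

View pics/w14.png

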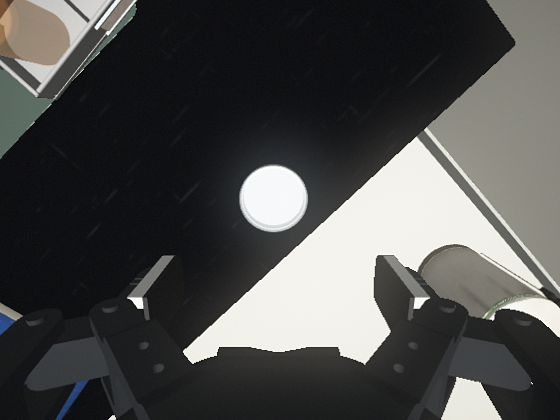

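Run:
```python
from h import *
w=ld('w14');p=atz(w,274,198.5,15);print(p,atz(w,240,198,15),atz(w,308,198,15))
s=r.sense();from scipy.spatial.transform import Rotation as R
print(R.from_euler('xyz',s['tcp_rot'],degrees=True).inv().apply(p-s['tool_pos']))
```

```text
[ 536.61450561 -331.6318436    15.        ] [ 515.30002764 -309.67584212   15.        ] [ 558.65756059 -353.00325623   15.        ]
[ -2.32962655  -3.55096565 137.01723632]
```

```bash
python3 -m jog '[[-0.002,-0.0035,0.04,0,1],[-0.002,-0.0035,0.08,0,1],[-0.002,-0.0035,0.11,0,1],[-0.002,-0.0035,0.13,0,1],[-0.002,-0.0035,0.143,0,1],[-0.002,-0.0035,0.15,0,1],[-0.002,-0.0035,0.152,0,1],[-0.002,-0.0035,0.152,0,1]]' 40
python3 - <<'E'
from h import *
snap('wrist','w15');s=r.sense();print(s['tool_pos'],s['tcp_rot'])
E
```

```text
time: 21.85
tool_pos: [537.9, -331.9, 1.1]
tcp_rot: [179.0, -0.4, 45.3]
ft_force: [0.0, 0.5, 0.2]
finger_gap: 85.5
[ 538.02032326 -332.12848949    1.45007905] [178.95401764  -0.36216439  45.2542826 ]
```

View pics/w15.png

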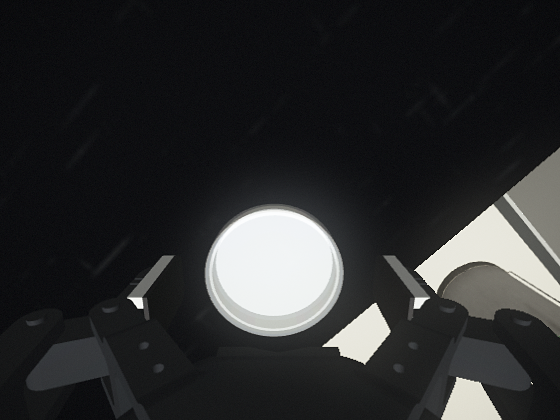

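```bash
python3 - <<'E'
from h import *
w=ld('w15');print(atz(w,274,270,15),atz(w,205,270,15),atz(w,343,270,15),[proj(w,(538,-332,z)).round() for z in(1,14)])
E
python3 -m jog '[[-0.001,-0.001,0.002,0,0.68],[-0.001,-0.001,0.002,0,0.6],[-0.001,-0.001,0.002,0,0],[-0.001,-0.001,0.002,0,0],[-0.001,-0.001,0.002,0,0],[-0.001,-0.001,0.002,0,0],[-0.001,-0.001,0.002,0,0]]' 40
python3 - <<'E'
from h import *
snap('wrist','w16');snap('side','s16');s=r.sense();print(s['tool_pos'],s['tcp_rot'],s['ft_force'])
E
```

```text
[ 538.02047596 -329.22138281   15.        ] [ 516.61279545 -307.65007294   15.        ] [ 559.57682018 -350.98840454   15.        ] [array([278., 261.]), array([278., 273.])]
time: 22.6
tool_pos: [537.4, -332.9, 0.9]
tcp_rot: [178.8, -0.4, 45.3]
ft_force: [-1.7, 1.1, 5.6]
finger_gap: 60.1
[ 537.39735207 -332.81181279    0.84447029] [178.83664374  -0.37291258  45.25297041] [-1.76426714  0.60336405  5.99430794]
```

View pics/w16.png

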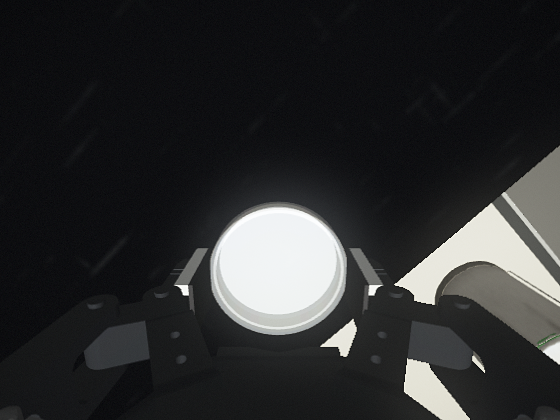

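```bash
python3 -m jog '[[0,0,-0.01,0,0],[0,0,-0.03,0,0],[0,0,-0.06,0,0],[0,0,-0.09,0,0],[0,0,-0.12,0,0],[0,0,-0.15,0,0],[0,0,-0.15,0,0],[0,0,-0.15,0,0]]'
python3 - <<'E'
from h import *
w=snap('wrist','w17');snap('side','s17');s=r.sense();print(s['tool_pos'],s['tcp_rot'],s['ft_force'])
crop('s17',200,150,480,360,2.8,'c17')
E
```

```text
time: 23.5
tool_pos: [535.1, -331.8, 152.5]
tcp_rot: [178.7, -0.4, 45.3]
ft_force: [-0.2, 0.4, -1.1]
finger_gap: 60.1
[ 533.86095634 -330.90499345  149.72380884] [178.94107139  -0.35829675  45.2495326 ] [-0.04001933  0.34075468 -0.49694057]
```

View pics/c17.png

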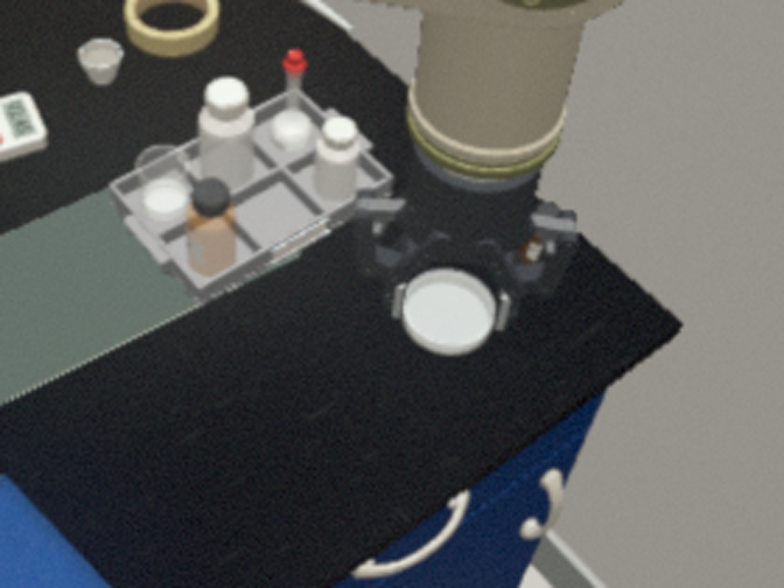

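View pics/w17.png

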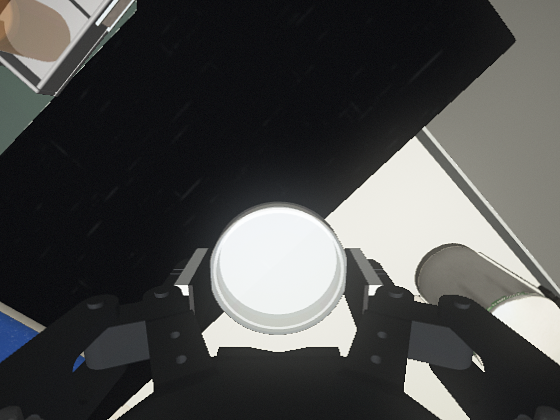

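Run:
```python
from h import *
from scipy.spatial.transform import Rotation as R
w=ld('w17');s=r.sense();p=atz(w,278.5,268,s['tool_pos'][2]+14)
print('dish in tool',R.from_euler('xyz',s['tcp_rot'],degrees=True).inv().apply(p-s['tool_pos']))
crop('w8',230,60,340,170,6,'c18');crop('s13',195,190,255,250,10,'c19')
```

```text
dish in tool [  1.98581586   1.99835235 -13.95330733]
```

View pics/c18.png

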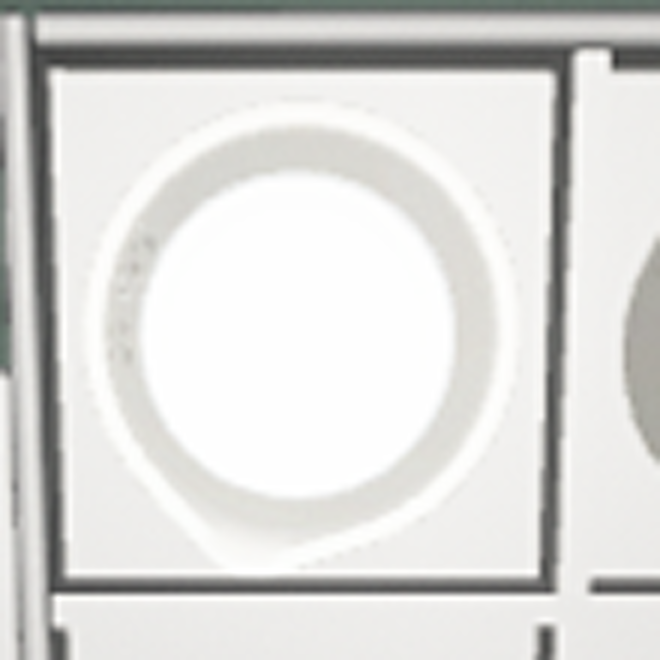

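View pics/c19.png

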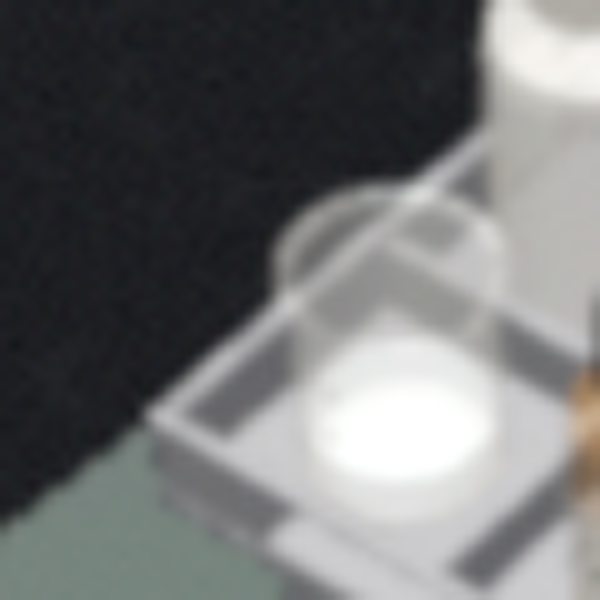

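Run:
```python
from h import *
w=ld('w8');print(atz(w,280.3,112.8,62),atz(w,230+88/6,112.8,62)-atz(w,230+517/6,112.8,62));print(atz(ld('s13'),233.9,216.2,62))
from scipy.spatial.transform import Rotation as R
s=r.sense();print(s['tool_pos'])
RT=R.from_euler('xyz',s['tcp_rot'],degrees=True)
# dish center ~ tool (1,1)
t=np.array([497,-34.5,170]);print(RT.inv().apply(t-RT.apply([1,1,0])-s['tool_pos']))
```

```text
[497.83017717 -32.20819074  62.        ] [-4.38819586e+01 -7.43590234e-03  0.00000000e+00]
[497.43512337 -32.0928515   62.        ]
[ 533.86095634 -330.90499345  149.72380884]
[ 183.67310676 -235.45960477  -23.45872009]
```

```bash
python3 -m jog '[[0,0,-0.02,0,0],[0.02,-0.025,-0.023,0,0],[0.045,-0.055,-0.023,0,0],[0.07,-0.09,-0.023,0,0],[0.095,-0.12,-0.023,0,0],[0.12,-0.15,-0.023,0,0],[0.145,-0.185,-0.023,0,0],[0.165,-0.21,-0.023,0,0],[0.178,-0.228,-0.023,0,0],[0.185,-0.236,-0.023,0,0],[0.185,-0.236,-0.023,0,0],[0.185,-0.236,-0.023,0,0],[0.185,-0.236,-0.023,0,0]]'
python3 - <<'E'
from h import *
snap('wrist','w20');snap('scene','s20');s=r.sense();print(s['tool_pos'],s['tcp_rot'],s['ft_force'])
crop('s20',150,80,430,300,2.8,'c20')
E
```

```text
time: 24.9
tool_pos: [496.2, -34.3, 169.3]
tcp_rot: [178.9, -0.3, 45.2]
ft_force: [0.6, -0.2, -0.0]
finger_gap: 59.7
[496.24471992 -34.20651154 169.39916104] [178.94126566  -0.3423315   45.17184996] [-0.31028061 -0.07667655 -0.34288166]
```

View pics/c20.png

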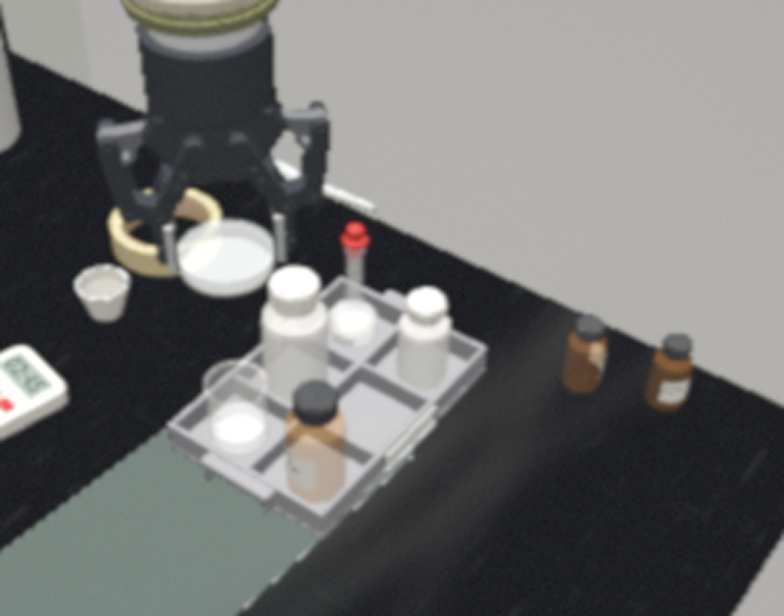

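View pics/w20.png

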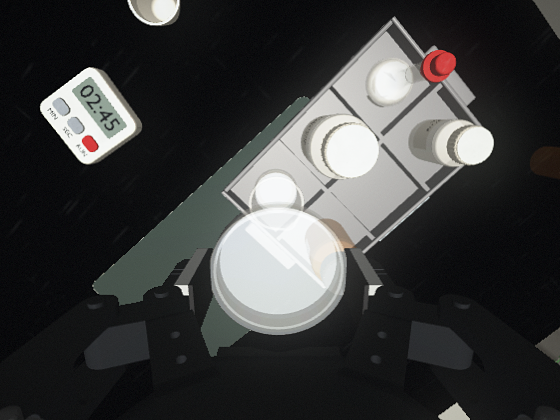

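Run:
```python
from h import *
from scipy.spatial.transform import Rotation as R
s=r.sense();RT=R.from_euler('xyz',s['tcp_rot'],degrees=True)
print(RT.inv().apply(np.array([496.7,-34,68])-s['tool_pos']))
```

```text
[ -0.138418    -1.69632738 101.38610901]
```

```bash
python3 -m jog '[[0,0,0.02,0,0],[0,-0.001,0.045,0,0],[0,-0.001,0.065,0,0],[0,-0.0015,0.08,0,0],[0,-0.0015,0.09,0,0],[0,-0.0017,0.096,0,0],[0,-0.0017,0.1,0,0],[0,-0.0017,0.1,0,0],[0,-0.0017,0.1,0,0]]'
python3 - <<'E'
from h import *
snap('wrist','w21');snap('scene','s21');s=r.sense();print(s['tool_pos'],s['tcp_rot'],s['ft_force'])
crop('s21',190,150,330,260,5.6,'c21');snap('side','d21');crop('d21',220,150,360,260,5.6,'c22')
E
```

```text
time: 25.9
tool_pos: [497.3, -34.0, 70.1]
tcp_rot: [178.9, -0.4, 45.2]
ft_force: [0.1, 0.6, -0.2]
finger_gap: 60.2
[497.36013817 -33.98886017  70.17627227] [178.87873793  -0.38595404  45.17123672] [ 0.4002234   0.73512125 -1.49285505]
```

View pics/c21.png

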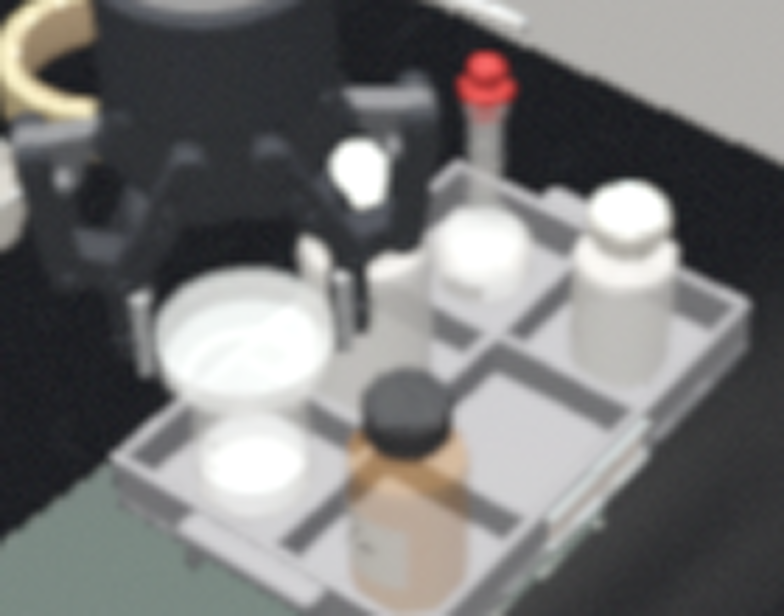

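View pics/c22.png

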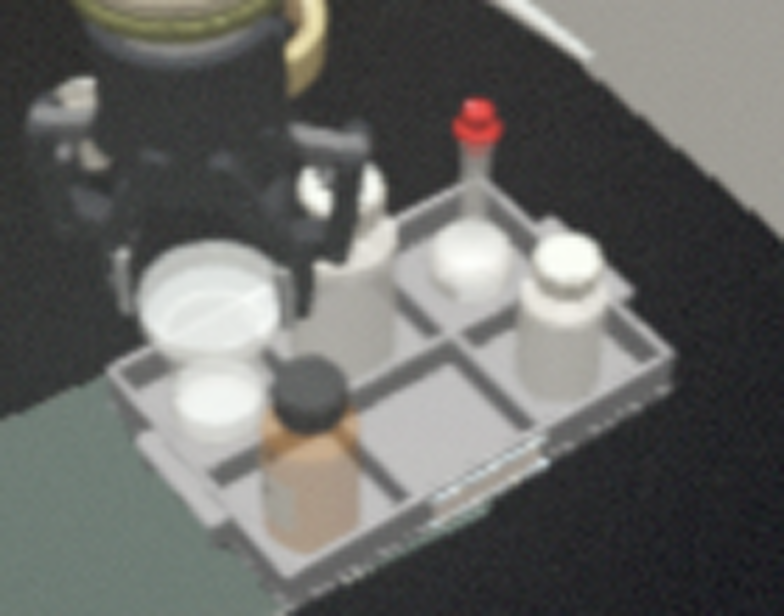

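View pics/w21.png

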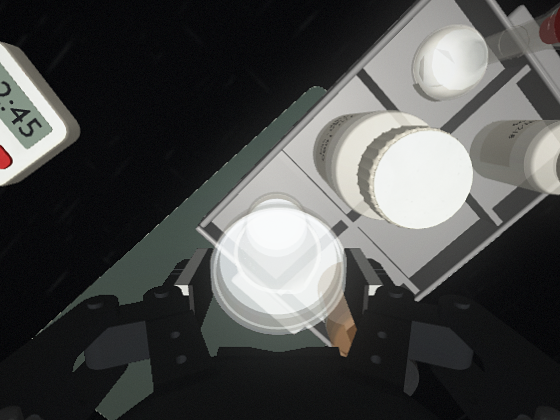

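```bash
python3 -m jog '[[0,0,0.002,0,0],[0,0,0.004,0,0],[0,0,0.005,0,0],[0,0,0.006,0,0],[0,0,0.006,0,0]]'
python3 - <<'E'
from h import *
snap('wrist','w22');crop('w22',180,180,380,350,4,'c23');s=r.sense();print(s['tool_pos'],s['ft_force'])
for n,X in [('rim62',(497.5,-33,62))]:
    print(proj(ld('w22'),X))
E
```

```text
time: 26.55
tool_pos: [497.2, -34.0, 63.8]
tcp_rot: [178.9, -0.4, 45.2]
ft_force: [0.1, 0.1, -1.3]
finger_gap: 60.0
[497.27339071 -33.97371176  63.94350558] [ 0.88953154  0.10215633 -0.74903836]
[276.53751997 257.70717282]
```

View pics/c23.png

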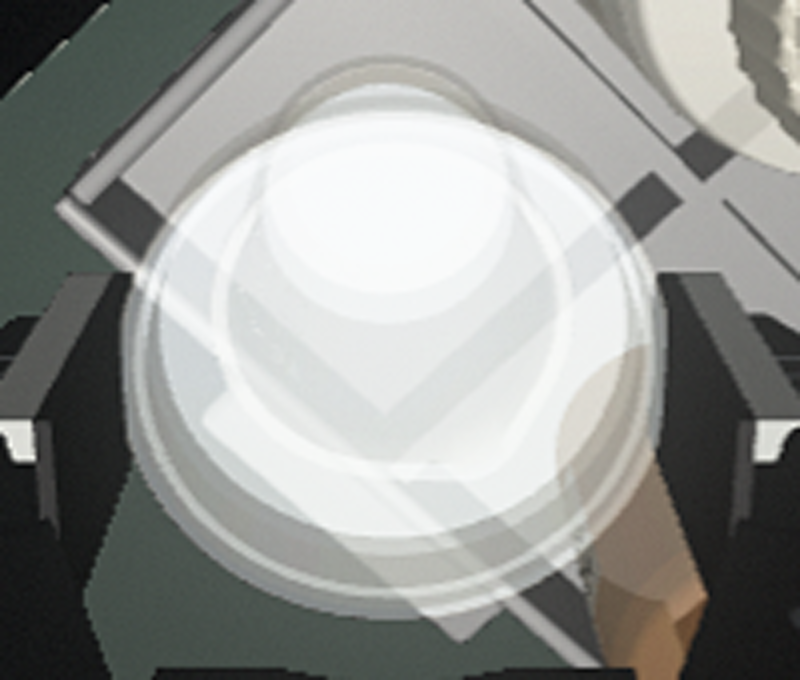

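```bash
python3 -m jog '[[0.001,0,0.001,0,0],[0.001,0,0.0015,0,0],[0.001,0,0.0015,0,0]]'
```

```text
time: 26.9
tool_pos: [498.2, -33.3, 62.7]
tcp_rot: [178.9, -0.4, 45.2]
ft_force: [0.0, 0.6, 2.1]
finger_gap: 60.2
```

```bash
python3 -m jog '[[0,0,0,0,0.75],[0,0,0,0,0.78],[0,0,0,0,0.85],[0,0,0,0,0.95],[0,0,0,0,0.95],[0,0,-0.005,0,0.95],[0,0,-0.02,0,0.95],[0,0,-0.05,0,0.95],[0,0,-0.09,0,0.95],[0,0,-0.13,0,0.95],[0,0,-0.16,0,0.95],[0,0,-0.16,0,0.95],[0,0,-0.16,0,0.95]]'
python3 - <<'E'
from h import *
snap('wrist','w24');snap('scene','s24');s=r.sense();print(s['tool_pos'],s['ft_force'])
crop('s24',190,150,330,260,5.6,'c24');snap('side','d24');crop('d24',220,150,360,260,5.6,'c25');crop('w24',100,50,420,290,2.5,'c26')
E
```

```text
time: 28.2
tool_pos: [495.8, -31.9, 223.8]
tcp_rot: [178.8, -0.5, 45.2]
ft_force: [-0.4, 0.2, -0.1]
finger_gap: 80.5
[494.54378232 -31.73025426 221.40855748] [-0.15091404 -0.39434201  0.14880225]
```

View pics/c24.png

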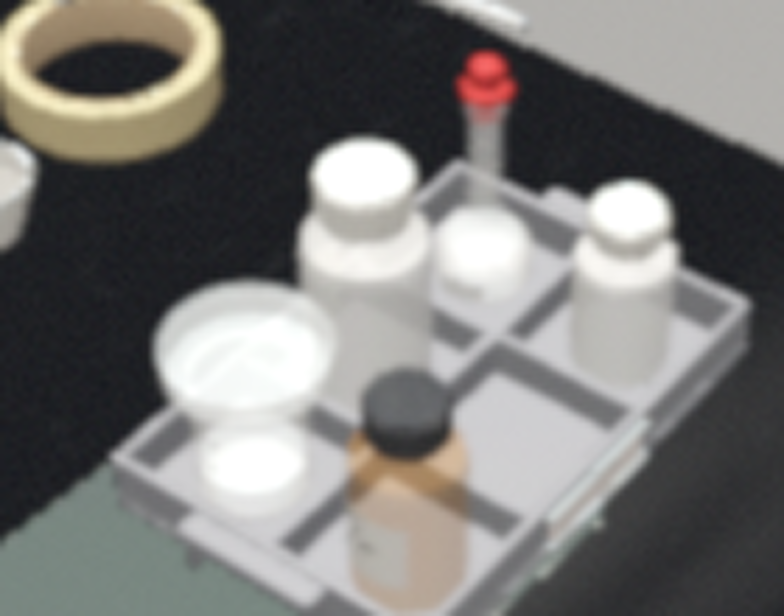

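View pics/c25.png

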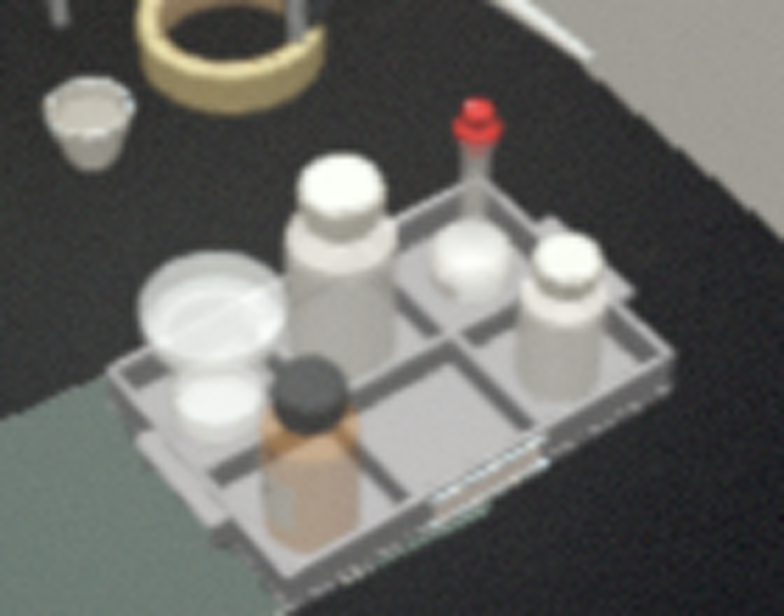

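View pics/c26.png

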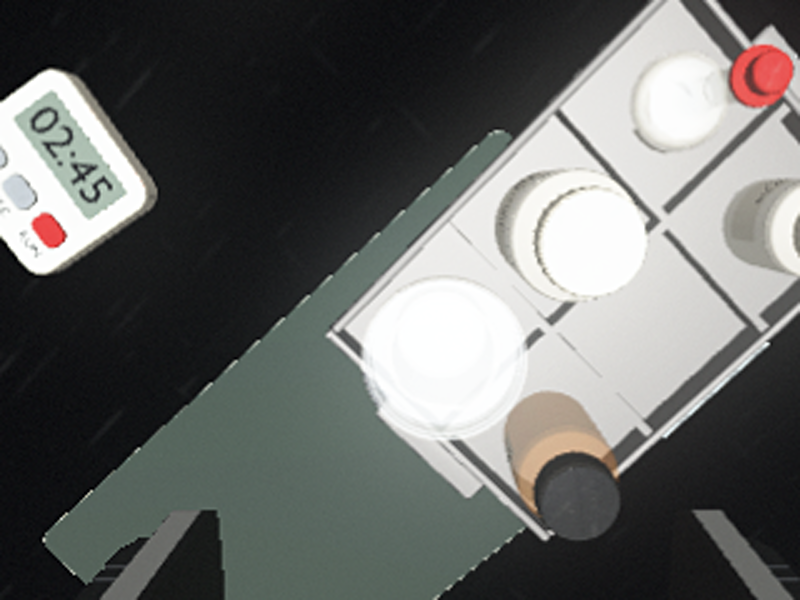

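Run:
```python
from h import *
print('dish',atz(ld('s24'),233.6,212.3,77),atz(ld('w24'),277.8,193.2,77))
print('small cap',atz(ld('s24'),190+630/5.6,150+213/5.6,80),'amber',atz(ld('s24'),190+408/5.6,150+402/5.6,94),atz(ld('w24'),100+578/2.5,50+497/2.5,94),'tall',atz(ld('s24'),190+365/5.6,150+172/5.6,110))
s=r.sense();print(s['time'],abs(s['qd']).max())
```

```text
dish [494.1789109  -35.08043695  77.        ] [498.99966858 -33.02968762  77.        ]
small cap [ 631.46390691 -103.00922573   80.        ] amber [ 494.95150713 -106.23630681   94.        ] [ 499.15829296 -102.05515523   94.        ] tall [563.43122603 -34.22534758 110.        ]
28.35 0.31211814543715327
```

Run:
```python
from h import *
print(r.hand_in())
```

```text
the job is handed in; nothing more can be done
None
```

The caddy is packed and the job is handed in, at about 28 s of the 120 s allowed. `hand_in` reports no verdict, so the results below rest on my own last checks.

- **Layout found:** the flask was in the far-left compartment and the beaker in the near-left one.
- **Placed:** the tall bottle is in the middle-left compartment, the small bottle far-right, and the largest amber near-right. The dish is on the beaker rim.
- **Bottles:** in the last scene-camera picture all three stand upright. Their caps are within about 4 mm of the compartment centres (limit 20 mm).
- **Dish:** it looks level in both camera views. Its measured centre is about 2 mm (wrist camera) to 4 mm (scene camera) from the beaker's axis (limit 12 mm).
- **Everything else:** the flask and beaker look upright in their compartments. The timer, tape and crucible were never approached; I checked them only by eye. The gripper ended open and clear, with forces near zero.

**Disagreements:** the two cameras differ by up to 6 mm on the same point (dish and amber), which is more than the stated 2 mm calibration error but well inside the limits. The tool ended about 1° off vertical, and I could not correct that with the moves available.

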